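# Sweep loose tube caps into the catch tray

## Task

Clear the bench: with the closed fingers, sweep the three loose blue screw caps along the bench top, through the open side of the steel catch tray, until each lies wholly inside it. Push them gently, without pinching, pressing down on or lifting them, and leave everything else, including the capped tubes, standing where it is.

Things in the scene. Friction and masses are not known exactly. Their poses are not given: they have to be found in the camera images.
- cap1: Blue plastic screw cap off a sample tube, a ribbed disc 34 mm in diameter (35 over the ribs) and 13 mm high, 10 to 18 g, lying flat and loose on the bench. Origin: centre of its underside.
- cap2: Blue plastic screw cap off a sample tube, a ribbed disc 34 mm in diameter (35 over the ribs) and 13 mm high, 10 to 18 g, lying flat and loose on the bench. Origin: centre of its underside.
- cap3: Blue plastic screw cap off a sample tube, a ribbed disc 34 mm in diameter (35 over the ribs) and 13 mm high, 10 to 18 g, lying flat and loose on the bench. Origin: centre of its underside.
- tray: Fixed steel catch tray: three walls 28 mm high, 4 mm thick; fourth side (mouth) open. Its floor is level with the bench, no lip. Inside 110 mm deep (its x) by 220 mm wide (its y). Origin: middle of its floor; mouth at x = -55 mm, inner face of the back wall at x = +55 mm, of the side walls at y = +-110 mm. +x points into the tray, roughly to the robot's left.
- jar: Bystander, loose: amber glass jar with a white lid, 44 mm diameter, 50 mm high, 120 g, standing among the caps. Origin: centre of its underside.
- dish: Bystander, loose: small glass beaker, 50 mm diameter, 30 mm high, 90 g, standing among the caps. Origin: centre of its underside.
- tube: Bystander, loose and easily tipped: upright clear tube with the same kind of blue cap still screwed on, 29 mm diameter (cap 34), 115 mm high, 70 g. Origin: centre of its underside.
- vial: Bystander, loose and easily tipped: clear sample vial with a grey stopper, 24 mm diameter, 45 mm high, 30 g, standing on the far side of the caps. Origin: centre of its underside.

How it is judged:
By the outcome, as a careful person would: the job done as asked, in the order asked, and still so for the second after the job is handed in, with the robot touching nothing.
It also fails if it takes over 72 s, if anything falls off the work surface, if the arm or the gripper's body presses on something with over 40 N, if the wrist force passes 120 N, or if a joint passes its speed limit or range.

## Robot

A 6-joint arm with a two-finger parallel gripper is mounted at the origin on the work surface. World frame = base frame: x ahead of the robot, y to its left, z up, the work surface at z = 0. Lengths are in m, angles in rad, forces in N, time in s.
With the tool pointing down it reaches from about 0.35 to 0.975 m from the base axis. Payload 4.9 kg.
Tool frame: the origin (TCP) lies at the very end of the fingers, on their centre line; the grasp point (between the pads) lies 19 mm behind it; z points along the fingers, y is the line along which they close (so a half turn about z gives the same grasp; the last joint's range is limited). The gripper opens to 85 mm and grips with 20 to 120 N. Pads are 22 mm wide; open, the fingers measure 114 mm over their backs; the gripper's body (76 mm by 85 mm) begins 54 mm behind the grasp point. The pads swing forward as they close: fully open they stand 13 mm farther back than shut.
Start: joints at [-1.327, 0.053, 1.613, -0, 1.476, -0.119], TCP at [0.222, -0.584, 0.204] pointing down, gripper open.
Joint ranges: [-3.01, 3.01], [-1.01, 2.22], [0.06, 2.58], [-1.02, 4.17], [0.09, 2.62], [-3.14, 3.14]. Speed limits (rad/s): [2.57, 2.57, 3.14, 3.14, 3.14, 3.14].

## Interface

Orientations are given as a unit quaternion [w, x, y, z].
In Python, from plant import manip gives the robot as it stands.
- The arm moves only by the tool send_rows, never from a script. Its argument "increments" is a list of rows, each an object of numbers: "claw": the closure, from -1 (fully open) to 1 (shut); "dx", "dy", "dz": the shift along the tool's x, y, z in units of 0.5 m (1.0 is 0.5 m); "yaw": the turn about the tool's z in units of 1.5 rad (1.0 is 1.5 rad). A call has 1 to 20 rows; each row is the pose to reach, as a shift and turn from the pose commanded when the call began, along the tool's axes at that moment; what a row does not reach only later rows make up. A row lasts 1/8 s, in which the tool goes at most 62.5 mm and 10.7 degrees, less where a joint would pass 70% of its speed; a pose out of reach is approached as far as the arm can. A call with a number of a shift or a turn outside -1 to 1 is refused whole. A call with a gripper value outside its range is refused whole. The fingers move at their own pace and stop on an object; the grip force is fixed at half the most. Time passes only in rows, so rows that repeat a pose let the fingers close. It gives the time, the measured TCP pose, the force, the opening and the grip force at its end, in the units of the state.
- manip.state(): the state, without advancing time (a new reading comes with each control period).
- manip.grab_frame(name): name is "scene" or "top" or "wrist"; returns the picture (420x560x3 uint8, red, green, blue); there is no depth.
- manip.camera_params(name): a dict with "camera_matrix" (3x3 intrinsics, pixels), "extrinsics" (4x4, takes a point from world to camera coordinates); the wrist camera has in their place "tool_from_camera" (4x4, takes a point from camera to tool coordinates, whose origin is the TCP and whose axes are the flange's). Camera axes: x right, y down, z forward; pixel columns grow to the right and rows downward; lengths in m; the calibration is good to about 2 mm. A picture is of the moment at which its call begins: read the wrist's pose just before it. camera_params takes no time and is no camera call.
- manip.job_done(): hands the job in; it is judged then, once.
The state is a dict: "time": time; "joint_pos": joint angles; "joint_vel": joint speeds; "joint_efforts": joint torques, N m; "tool_pos": TCP position; "tool_rot": TCP orientation; "contact_force": force on the tool from outside, world axes, zero at the start; "ft_torque": the same for the moment, N m; "gripper_width": opening from 0.0 (shut) to 1.0 (fully open); "grasp_force": force on a finger pad.
Only numpy, scipy, OpenCV 4.12 (cv2) and the standard library are available. Lean on these libraries where they do the work, as an engineer would, in place of code of your own. Each camera call takes 0.05 s, during which the arm holds its last target. There are 200 camera calls.

## Working session

There is one attempt and no reset: what is moved stays moved. The work goes in short steps, Python scripts to look and compute and a tool call to move; the robot and the scene stay as the last step left them, time stands still between calls to the robot, and variables do not carry over. Pictures are saved under pics/ and viewed, at most 10 in all, crops included, and the job is handed in when it is done.

Besides the shell and the picture viewer there is one more tool, called after "Request:" in YAML: its name, and indented under it one key for each argument. send_rows: Moves the arm, as the interface text tells. Shifts and turns lie within -1 to 1; 1 stands for 0.5 m of shift or 1.5 rad of turn. Its arguments: {"type":"object","properties":{"increments":{"type":"array","items":{"type":"object","properties":{"claw":{"type":"number"},"dx":{"type":"number"},"dy":{"type":"number"},"dz":{"type":"number"},"yaw":{"type":"number"}}}}},"required":["increments"]}

```bash
mkdir -p pics
python3 - <<'E'
from plant import manip
import cv2
s=manip.state();print(s['time'],s['tool_pos'],s['tool_rot'],s['gripper_width'])
for n in ['top','scene']:
    p=manip.camera_params(n);print(n,p['camera_matrix'],p['extrinsics'])
    cv2.imwrite(f'pics/{n}0.png',manip.grab_frame(n)[:,:,::-1])
E
```

```text
0.0 [ 0.2216378  -0.58364359  0.20305862] [-1.04542348e-03  9.83592351e-01  1.80402297e-01 -6.79053463e-05] 1.0010565296347693
top [[432.70703176   0.         279.27549955]
 [  0.         432.70703176 211.02810215]
 [  0.           0.           1.        ]] [[ 0.01149908 -0.99986733  0.01153667 -0.07254901]
 [-0.99590611 -0.01248651 -0.08952713  0.56629395]
 [ 0.0896593  -0.01045996 -0.99591757  0.88724939]
 [ 0.          0.          0.          1.        ]]
scene [[499.03564866   0.         274.79666055]
 [  0.         499.03564866 212.38624137]
 [  0.           0.           1.        ]] [[ 0.49794483  0.86710635  0.01332334 -0.2015864 ]
 [ 0.73169974 -0.41184065 -0.54314157 -0.41640228]
 [-0.46547441  0.28020322 -0.83953542  1.21967494]
 [ 0.          0.          0.          1.        ]]
```

View pics/top0.png

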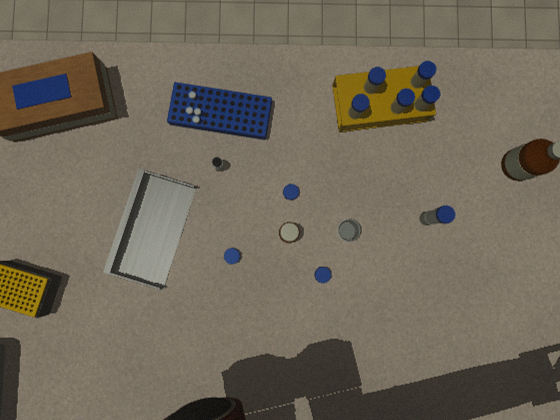

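View pics/scene0.png

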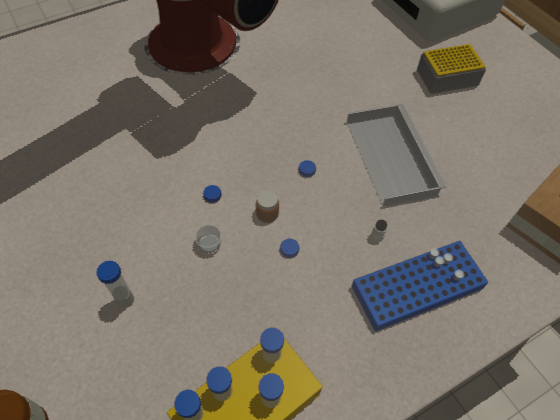

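The top view shows loose caps at about (291,192), (232,256) and (323,275). The jar is at (289,232), the beaker (349,230), the capped tube (445,215) and the vial (217,162). The tray mouth runs from (198,187) to (165,287), facing right (-y). The scene view agrees.

```bash
cat > h.py <<'E'
from plant import manip
import cv2,numpy as np
def ray(n,u,v,z,p=None):
    p=p or manip.camera_params(n);K=np.array(p['camera_matrix']);T=np.array(p['extrinsics'])
    c=-T[:3,:3].T@T[:3,3];d=T[:3,:3].T@np.linalg.inv(K)@[u,v,1]
    return (c+d*(z-c[2])/d[2])[:2]
def caps(n,im):
    h=cv2.cvtColor(im,cv2.COLOR_RGB2HSV);m=cv2.inRange(h,(105,120,60),(130,255,255))
    k,_,st,ce=cv2.connectedComponentsWithStats(m)
    return [(ce[i].round(1),st[i,4],ray(n,*ce[i],0.011).round(4)) for i in range(1,k) if 40<st[i,4]<500]
E
python3 - <<'E'
from h import *
t=cv2.imread('pics/top0.png')[:,:,::-1].copy();s=cv2.imread('pics/scene0.png')[:,:,::-1].copy()
for n,i in(('top',t),('scene',s)):
    for c in caps(n,i):print(n,*c)
for nm,n,u,v,z in [('jar','top',289,232,.05),('jar','scene',267,200,.05),('dish','top',349,230,.03),('dish','scene',208,234,.03),('tube','top',445,214,.115),('tube','scene',109,271,.115),('vial','top',217,162,.045),('vial','scene',380,225,.045),
 ('mouth far','top',198,187,.028),('mouth near','top',165,287,.0),('back far','top',145,170,.028),('back near','top',105,272,.028),('mf sc','scene',383,203,.0),('mn sc','scene',347,124,.028),('bf sc','scene',440,187,.028),('bn','scene',403,105,.028)]:print(nm,n,ray(n,u,v,z).round(3))
cv2.imwrite('pics/crop.png',cv2.resize(t[140:300,90:370,::-1],None,fx=2.8,fy=2.8,interpolation=cv2.INTER_CUBIC))
E
```

```text
top [427.2  68.8] 217 [ 0.8894 -0.3904]
top [376.8  74.8] 208 [ 0.8738 -0.2782]
top [431.   93.3] 214 [ 0.8337 -0.3979]
top [405.8  96.5] 210 [ 0.8254 -0.3419]
top [360.2 102.1] 214 [ 0.8111 -0.2411]
top [290.6 191.5] 184 [ 0.6111 -0.0898]
top [445.6 214. ] 236 [ 0.5666 -0.4241]
top [231.5 255.6] 188 [0.4721 0.0344]
top [322.5 274.4] 198 [ 0.4348 -0.159 ]
scene [307.1 166.6] 157 [0.472 0.036]
scene [211.8 192.4] 204 [ 0.4356 -0.1581]
scene [289.3 246.2] 212 [ 0.6111 -0.0884]
scene [108.2 271.4] 394 [ 0.4989 -0.3889]
scene [271.7 338.9] 402 [ 0.7442 -0.2008]
scene [218.6 379. ] 478 [ 0.7587 -0.3037]
scene [270.8 386. ] 471 [ 0.8079 -0.2387]
jar top [ 0.522 -0.086]
jar scene [ 0.526 -0.087]
dish top [ 0.529 -0.212]
dish scene [ 0.527 -0.208]
tube top [ 0.557 -0.381]
tube scene [ 0.561 -0.381]
vial top [0.666 0.065]
vial scene [0.669 0.064]
mouth far top [0.616 0.106]
mouth near top [0.404 0.176]
back far top [0.651 0.219]
back near top [0.436 0.293]
mf sc scene [0.613 0.123]
mn sc scene [0.428 0.16 ]
bf sc scene [0.65  0.224]
bn scene [0.441 0.297]
```

View pics/crop.png

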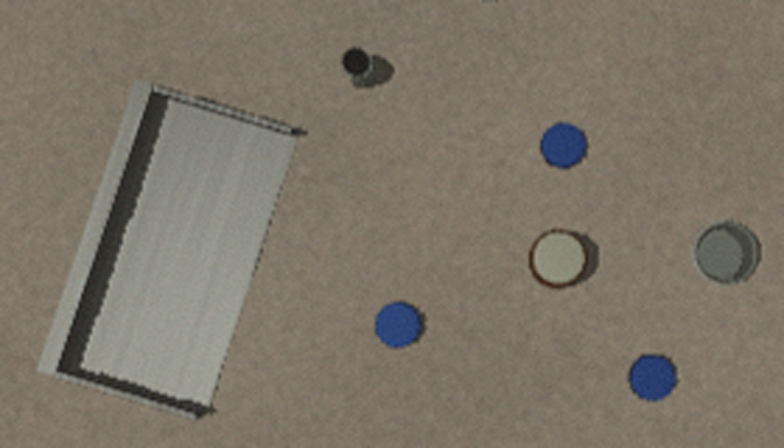

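The crop puts the tray's floor corners at the mouth at about (298,132) and (211,408), and the lane from the caps to the mouth is open. Tray centre is about (0.527, 0.196), with its +x at about 72° in world. I'll push cap B (0.472, 0.035) first, then C (0.435, -0.159), then A (0.611, -0.089), each along the tool's x.

```bash
cat >> h.py <<'E'
def plan(x,y,z,deg):
    from scipy.spatial.transform import Rotation as R
    s=manip.state();q=s['tool_rot'];M=R.from_quat([q[1],q[2],q[3],q[0]]).as_matrix()
    d=M.T@(np.array([x,y,z])-s['tool_pos'])/.5
    cur=np.degrees(np.arctan2(M[1,0],M[0,0]))
    print(s['time'],'pos',np.round(s['tool_pos'],4),'ang',cur.round(2),'F',np.round(s['contact_force'],1),'dxyz',d.round(4),'yaw',round(np.radians(cur-deg)/1.5,4))
E
python3 -c "
from h import *
plan(.466,-.007,.06,82)"
```

```text
0.1 pos [ 0.2216 -0.5837  0.2031] ang 20.79 F [ 0.1 -0.2 -0.1] dxyz [ 0.8662 -0.9043  0.2882] yaw -0.7122
```

Request:
send_rows:
  increments:
    - {"claw": 1,"dx": 0.433,"dy": -0.452,"dz": 0.1,"yaw": -0.356}
    - {"claw": 1,"dx": 0.433,"dy": -0.452,"dz": 0.1,"yaw": -0.356}
    - {"claw": 1,"dx": 0.433,"dy": -0.452,"dz": 0.1,"yaw": -0.356}
    - {"claw": 1,"dx": 0.433,"dy": -0.452,"dz": 0.1,"yaw": -0.356}
    - {"claw": 1,"dx": 0.433,"dy": -0.452,"dz": 0.1,"yaw": -0.356}
    - {"claw": 1,"dx": 0.866,"dy": -0.904,"dz": 0.2,"yaw": -0.712}
    - {"claw": 1,"dx": 0.866,"dy": -0.904,"dz": 0.2,"yaw": -0.712}
    - {"claw": 1,"dx": 0.866,"dy": -0.904,"dz": 0.2,"yaw": -0.712}
    - {"claw": 1,"dx": 0.866,"dy": -0.904,"dz": 0.2,"yaw": -0.712}
    - {"claw": 1,"dx": 0.866,"dy": -0.904,"dz": 0.2,"yaw": -0.712}
    - {"claw": 1,"dx": 0.866,"dy": -0.904,"dz": 0.2,"yaw": -0.712}
    - {"claw": 1,"dx": 0.866,"dy": -0.904,"dz": 0.2,"yaw": -0.712}
    - {"claw": 1,"dx": 0.866,"dy": -0.904,"dz": 0.288,"yaw": -0.712}
    - {"claw": 1,"dx": 0.866,"dy": -0.904,"dz": 0.288,"yaw": -0.712}
    - {"claw": 1,"dx": 0.866,"dy": -0.904,"dz": 0.288,"yaw": -0.712}

```text
time: 1.98
tool_pos: [0.4665, -0.0093, 0.0614]
tool_rot: [0.0, 0.755, 0.655, 0.0]
contact_force: [-0.2, 0.6, 0.1]
gripper_width: 0.002
grasp_force: 0.0
```

```bash
python3 -c "
from h import *
plan(.466,-.007,.005,82)
print(manip.state()['gripper_width'])
cv2.imwrite('pics/w1.png',manip.grab_frame('scene')[100:310,150:450,::-1].repeat(2,0).repeat(2,1))"
```

```text
1.975 pos [ 0.4665 -0.0093  0.0614] ang 81.86 F [-0.2  0.6  0.1] dxyz [ 0.0043 -0.0018  0.1127] yaw -0.0016
0.0021569206854131404
```

View pics/w1.png

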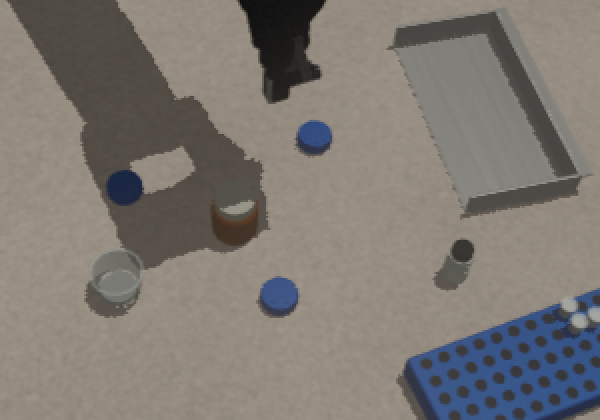

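The fingers are shut and stand just behind cap B, at about (275,95) in the crop with the cap at (315,137). Clear path ahead, so I descend and push.

Request:
send_rows:
  increments:
    - {"claw": 1,"dz": 0.06}
    - {"claw": 1,"dz": 0.112}
    - {"claw": 1,"dz": 0.112}
    - {"claw": 1,"dz": 0.112,"dx": 0.02}
    - {"claw": 1,"dz": 0.112,"dx": 0.04}
    - {"claw": 1,"dz": 0.112,"dx": 0.06}
    - {"claw": 1,"dz": 0.112,"dx": 0.08}
    - {"claw": 1,"dz": 0.112,"dx": 0.1}
    - {"claw": 1,"dz": 0.112,"dx": 0.12}
    - {"claw": 1,"dz": 0.112,"dx": 0.14}
    - {"claw": 1,"dz": 0.112,"dx": 0.16}
    - {"claw": 1,"dz": 0.112,"dx": 0.18}
    - {"claw": 1,"dz": 0.112,"dx": 0.2}
    - {"claw": 1,"dz": 0.112,"dx": 0.22}
    - {"claw": 1,"dz": 0.112,"dx": 0.24}
    - {"claw": 1,"dz": 0.112,"dx": 0.26}
    - {"claw": 1,"dz": 0.112,"dx": 0.28}
    - {"claw": 1,"dz": 0.112,"dx": 0.28}
    - {"claw": 1,"dz": 0.112,"dx": 0.28}

```text
invalid input
```

```bash
python3 -c "
from h import *
plan(.49,.19,.005,82)
for n in ['top','scene']:
  im=manip.grab_frame(n)
  for c in caps(n,im):print(n,*c)
cv2.imwrite('pics/w2.png',im[100:310,150:450,::-1].repeat(2,0).repeat(2,1))"
```

```text
2.025 pos [ 0.4672 -0.0091  0.062 ] ang 81.89 F [0.1 0.1 0.4] dxyz [ 0.4007 -0.0114  0.114 ] yaw -0.0013
top [426.9  69. ] 226 [ 0.889  -0.3898]
top [376.6  74.9] 213 [ 0.8736 -0.2779]
top [430.9  93.3] 220 [ 0.8335 -0.3975]
top [405.7  96.5] 212 [ 0.8254 -0.3417]
top [360.3 102.1] 212 [ 0.8112 -0.2412]
top [290.6 191.4] 185 [ 0.6111 -0.0899]
top [445.4 214. ] 243 [ 0.5666 -0.4237]
scene [307.1 166.6] 159 [0.472  0.0359]
scene [211.9 193.1] 223 [ 0.4372 -0.1586]
scene [289.3 246.2] 211 [ 0.6111 -0.0884]
scene [108.3 271.6] 403 [ 0.4993 -0.3888]
scene [271.8 338.9] 400 [ 0.7442 -0.2007]
scene [218.6 379. ] 481 [ 0.7587 -0.3037]
scene [270.8 386. ] 470 [ 0.8079 -0.2387]
```

View pics/w2.png

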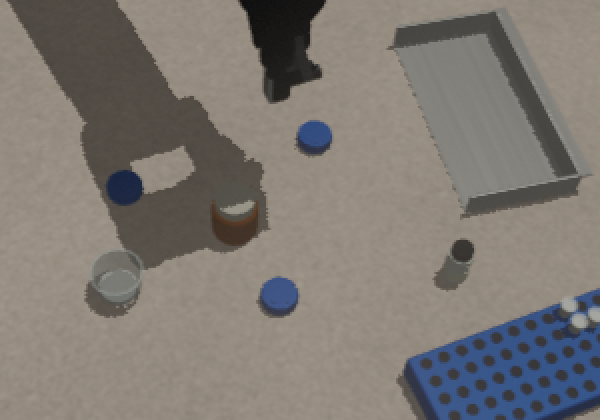

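The move was refused, so nothing has changed in the picture. It probably needs every field in each row, so I'll resend with all of them.

Request:
send_rows:
  increments:
    - {"claw": 1,"dx": 0,"dy": 0,"dz": 0.06,"yaw": 0}
    - {"claw": 1,"dx": 0,"dy": 0,"dz": 0.112,"yaw": 0}
    - {"claw": 1,"dx": 0,"dy": 0,"dz": 0.112,"yaw": 0}
    - {"claw": 1,"dx": 0.02,"dy": 0,"dz": 0.112,"yaw": 0}
    - {"claw": 1,"dx": 0.04,"dy": 0,"dz": 0.112,"yaw": 0}
    - {"claw": 1,"dx": 0.06,"dy": 0,"dz": 0.112,"yaw": 0}
    - {"claw": 1,"dx": 0.08,"dy": 0,"dz": 0.112,"yaw": 0}
    - {"claw": 1,"dx": 0.1,"dy": 0,"dz": 0.112,"yaw": 0}
    - {"claw": 1,"dx": 0.12,"dy": 0,"dz": 0.112,"yaw": 0}
    - {"claw": 1,"dx": 0.14,"dy": 0,"dz": 0.112,"yaw": 0}
    - {"claw": 1,"dx": 0.16,"dy": 0,"dz": 0.112,"yaw": 0}
    - {"claw": 1,"dx": 0.18,"dy": 0,"dz": 0.112,"yaw": 0}
    - {"claw": 1,"dx": 0.2,"dy": 0,"dz": 0.112,"yaw": 0}
    - {"claw": 1,"dx": 0.22,"dy": 0,"dz": 0.112,"yaw": 0}
    - {"claw": 1,"dx": 0.24,"dy": 0,"dz": 0.112,"yaw": 0}
    - {"claw": 1,"dx": 0.26,"dy": 0,"dz": 0.112,"yaw": 0}
    - {"claw": 1,"dx": 0.28,"dy": 0,"dz": 0.112,"yaw": 0}
    - {"claw": 1,"dx": 0.28,"dy": 0,"dz": 0.112,"yaw": 0}

```text
time: 4.38
tool_pos: [0.4858, 0.1312, 0.0043]
tool_rot: [0.0, 0.754, 0.656, -0.0]
contact_force: [-0.0, 0.4, -0.2]
gripper_width: 0.003
grasp_force: 0.0
```

```bash
python3 -c "
from h import *
plan(.49,.19,.005,82)
for n in ['top','scene']:
  im=manip.grab_frame(n)
  for c in caps(n,im):
    if c[2][1]>-.2 and c[2][0]<.7: print(n,*c)
  if n=='scene': cv2.imwrite('pics/w3.png',im[100:310,150:450,::-1].repeat(2,0).repeat(2,1))"
```

```text
4.375 pos [0.4858 0.1312 0.0043] ang 82.04 F [-0.   0.4 -0.2] dxyz [ 0.1176 -0.008  -0.0014] yaw 0.0005
top [290.6 191.4] 183 [ 0.6111 -0.0898]
top [231.7 257.6] 101 [0.4681 0.034 ]
top [322.5 274.4] 195 [ 0.4348 -0.1589]
scene [303.8 163.9] 53 [0.4629 0.0338]
scene [211.8 192.4] 204 [ 0.4356 -0.158 ]
scene [289.3 246.2] 211 [ 0.611  -0.0884]
```

View pics/w3.png

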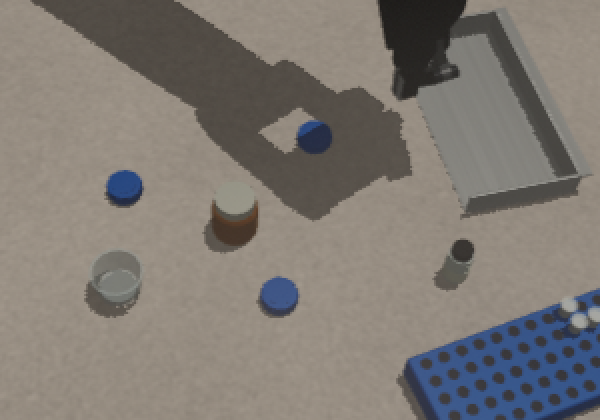

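Cap B is still at its old place, crop (315,137), and the fingers stand past it at about (405,92). They missed the cap, so I'll compare the fingers' seen position with the reported one.

```bash
python3 -c "
from h import *
for u,v,z in [(287,151,.06),(310,136,.06),(352,148,.004),(378,135,.004),(378,135,.03)]:print(u,v,ray('scene',u,v,z).round(3))
for n,P in (('scene',[(.486,.131,.004,1),(.4665,-.0093,.0614,1)]),('top',[(.486,.131,.004,1),(.486,.131,.08,1)])):
  p=manip.camera_params(n)
  for q in P:
    c=np.array(p['camera_matrix'])@(np.array(p['extrinsics'])@q)[:3];print(n,q,c[:2]/c[2])
s=manip.state();print(s['joint_pos'])
a=manip.grab_frame('top')[200:300,130:250,::-1];b=manip.grab_frame('scene')[70:170,320:440,::-1]
w=manip.grab_frame('wrist')[:,:,::-1]
w=cv2.resize(w,(400,300))
o=np.zeros((600,800,3),np.uint8)
o[:300,:360]=cv2.resize(a,(360,300));o[:300,400:760]=cv2.resize(b,(360,300));o[300:,:400]=w
cv2.imwrite('pics/w4.png',o)
print(manip.camera_params('wrist'))
"
```

```text
287 151 [ 0.452 -0.001]
310 136 [0.441 0.058]
352 148 [0.472 0.147]
378 135 [0.469 0.215]
378 135 [0.485 0.197]
scene (0.486, 0.131, 0.004, 1) [349.67076265 155.56209217]
scene (0.4665, -0.0093, 0.0614, 1) [287.14067935 157.3546795 ]
top (0.486, 0.131, 0.004, 1) [186.74802287 248.56787856]
top (0.486, 0.131, 0.08, 1) [178.95307935 248.44691838]
[ 1.14704487e-01 -2.01855793e-02  2.04507316e+00 -1.53209625e-04
  1.11684348e+00  2.54547806e-01]
{'camera_matrix': array([[357.74425314,   0.        , 280.21779229],
       [  0.        , 357.74425314, 206.79858597],
       [  0.        ,   0.        ,   1.        ]]), 'tool_from_camera': array([[-7.80381173e-04, -9.47826450e-01, -3.18785840e-01,
         8.10026354e-02],
       [ 9.99998840e-01, -3.22613121e-04, -1.48877070e-03,
        -1.94076081e-03],
       [ 1.30825175e-03, -3.18786632e-01,  9.47825602e-01,
        -1.70322015e-01],
       [ 0.00000000e+00,  0.00000000e+00,  0.00000000e+00,
         1.00000000e+00]])}
```

View pics/w4.png

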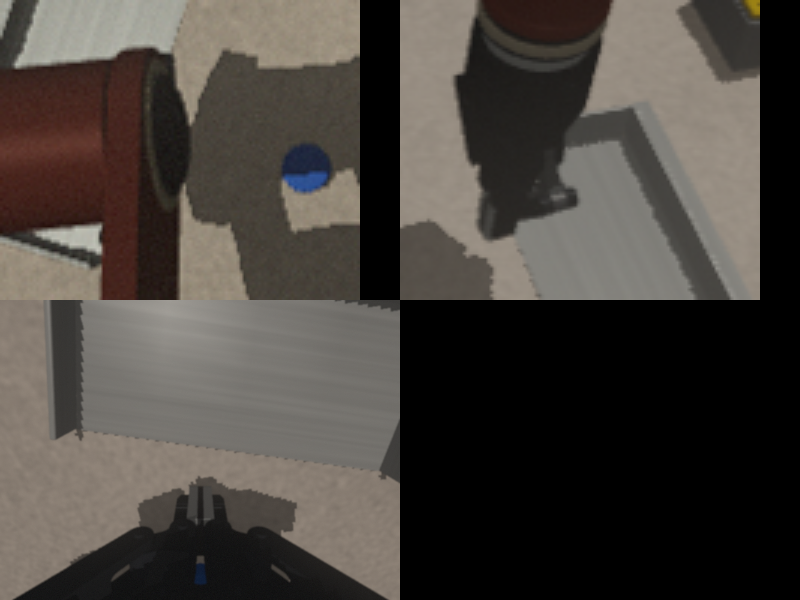

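The top-left panel shows cap B untouched in shadow. In the scene panel the fingertip is at about pixel (350,149), where the reported TCP should project to (350,155.6). So the tips are really about 20 mm higher than reported and passed over the cap. I'll feel for the bench here, in small steps.

Request:
send_rows:
  increments:
    - {"claw": 1,"dx": 0,"dy": 0,"dz": 0.003,"yaw": 0}
    - {"claw": 1,"dx": 0,"dy": 0,"dz": 0.006,"yaw": 0}
    - {"claw": 1,"dx": 0,"dy": 0,"dz": 0.006,"yaw": 0}

```text
time: 5.0
tool_pos: [0.4855, 0.1305, 0.0011]
tool_rot: [-0.0, 0.755, 0.656, -0.0]
contact_force: [0.7, -0.3, -0.1]
gripper_width: -0.002
grasp_force: 0.0
```

Request:
send_rows:
  increments:
    - {"claw": 1,"dx": 0,"dy": 0,"dz": 0.003,"yaw": 0}
    - {"claw": 1,"dx": 0,"dy": 0,"dz": 0.003,"yaw": 0}

```text
time: 5.25
tool_pos: [0.4856, 0.1306, -0.0003]
tool_rot: [-0.0, 0.755, 0.656, -0.0]
contact_force: [0.4, -0.1, 0.2]
gripper_width: 0.002
grasp_force: 0.0
```

Request:
send_rows:
  increments:
    - {"claw": 1,"dx": 0,"dy": 0,"dz": 0.004,"yaw": 0}
    - {"claw": 1,"dx": 0,"dy": 0,"dz": 0.004,"yaw": 0}

```text
time: 5.5
tool_pos: [0.4855, 0.1306, -0.0024]
tool_rot: [-0.0, 0.755, 0.656, -0.0]
contact_force: [0.5, 0.2, -0.1]
gripper_width: -0.002
grasp_force: 0.0
```

Request:
send_rows:
  increments:
    - {"claw": 1,"dx": 0,"dy": 0,"dz": 0.004,"yaw": 0}
    - {"claw": 1,"dx": 0,"dy": 0,"dz": 0.008,"yaw": 0}
    - {"claw": 1,"dx": 0,"dy": 0,"dz": 0.008,"yaw": 0}

```text
time: 5.88
tool_pos: [0.4855, 0.1305, -0.0065]
tool_rot: [-0.0, 0.755, 0.656, -0.0]
contact_force: [0.1, 0.5, -0.1]
gripper_width: -0.005
grasp_force: 0.0
```

Request:
send_rows:
  increments:
    - {"claw": 1,"dx": 0,"dy": 0,"dz": 0.004,"yaw": 0}
    - {"claw": 1,"dx": 0,"dy": 0,"dz": 0.008,"yaw": 0}
    - {"claw": 1,"dx": 0,"dy": 0,"dz": 0.008,"yaw": 0}

```text
time: 6.25
tool_pos: [0.4855, 0.1305, -0.0104]
tool_rot: [-0.0, 0.755, 0.656, -0.0]
contact_force: [-0.1, -0.2, -0.4]
gripper_width: -0.001
grasp_force: 0.0
```

```bash
python3 -c "
from h import *
s=manip.state();print(s['tool_pos'],s['contact_force'],s['joint_pos'])
p=manip.camera_params('scene')
c=np.array(p['camera_matrix'])@(np.array(p['extrinsics'])@[*s['tool_pos'],1])[:3];print(c[:2]/c[2])
b=manip.grab_frame('scene')[90:170,320:420,::-1]
w=manip.grab_frame('wrist')[180:380,180:380,::-1]
o=np.zeros((400,800,3),np.uint8)
o[:320,:400]=cv2.resize(b,(400,320));o[:,400:]=cv2.resize(w,(400,400))
cv2.imwrite('pics/w5.png',np.clip(o.astype(float)*1.8,0,255).astype(np.uint8))
"
```

```text
[ 0.48553624  0.13054574 -0.01043572] [-0.14130879 -0.24853607 -0.40847353] [1.14532869e-01 4.62633582e-03 2.04981158e+00 7.68186262e-06
 1.08763213e+00 2.54527611e-01]
[348.39855293 159.92247289]
```

View pics/w5.png

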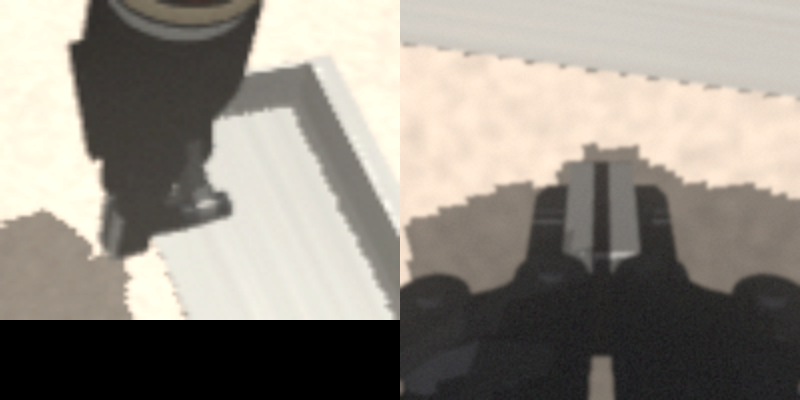

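The scene panel shows the tip at about (349,154.5) against a predicted (348,160). It is still clear of the bench with no force, so I keep feeling downward.

Request:
send_rows:
  increments:
    - {"claw": 1,"dx": 0,"dy": 0,"dz": 0.004,"yaw": 0}
    - {"claw": 1,"dx": 0,"dy": 0,"dz": 0.004,"yaw": 0}

```text
time: 6.6
tool_pos: [0.4856, 0.1305, -0.0124]
tool_rot: [-0.0, 0.755, 0.656, -0.0]
contact_force: [-0.5, 0.1, -0.3]
gripper_width: 0.001
grasp_force: 0.0
```

Request:
send_rows:
  increments:
    - {"claw": 1,"dx": 0,"dy": 0,"dz": 0.004,"yaw": 0}
    - {"claw": 1,"dx": 0,"dy": 0,"dz": 0.004,"yaw": 0}

```text
time: 6.85
tool_pos: [0.4855, 0.1306, -0.0144]
tool_rot: [-0.0, 0.755, 0.656, -0.0]
contact_force: [0.0, -0.1, -0.7]
gripper_width: -0.003
grasp_force: 0.0
```

Request:
send_rows:
  increments:
    - {"claw": 1,"dx": 0,"dy": 0,"dz": 0.003,"yaw": 0}
    - {"claw": 1,"dx": 0,"dy": 0,"dz": 0.003,"yaw": 0}

```text
time: 7.1
tool_pos: [0.4856, 0.1306, -0.0159]
tool_rot: [-0.0, 0.755, 0.656, -0.0]
contact_force: [-0.9, -0.5, 0.4]
gripper_width: -0.004
grasp_force: 0.0
```

Request:
send_rows:
  increments:
    - {"claw": 1,"dx": 0,"dy": 0,"dz": 0.003,"yaw": 0}
    - {"claw": 1,"dx": 0,"dy": 0,"dz": 0.003,"yaw": 0}

```text
time: 7.35
tool_pos: [0.4856, 0.1306, -0.0173]
tool_rot: [-0.0, 0.755, 0.656, -0.0]
contact_force: [-0.2, -0.8, 0.1]
gripper_width: -0.005
grasp_force: 0.0
```

Request:
send_rows:
  increments:
    - {"claw": 1,"dx": 0,"dy": 0,"dz": 0.002,"yaw": 0}
    - {"claw": 1,"dx": 0,"dy": 0,"dz": 0.002,"yaw": 0}

```text
time: 7.6
tool_pos: [0.4857, 0.1306, -0.0183]
tool_rot: [-0.0, 0.755, 0.656, -0.0]
contact_force: [-0.1, 0.7, 1.1]
gripper_width: -0.002
grasp_force: 0.0
```

Request:
send_rows:
  increments:
    - {"claw": 1,"dx": 0,"dy": 0,"dz": 0.002,"yaw": 0}
    - {"claw": 1,"dx": 0,"dy": 0,"dz": 0.002,"yaw": 0}

```text
time: 7.85
tool_pos: [0.4856, 0.1306, -0.0193]
tool_rot: [-0.0, 0.755, 0.656, -0.0]
contact_force: [-0.2, -0.1, 0.1]
gripper_width: -0.002
grasp_force: 0.0
```

```bash
python3 -c "
from h import *
s=manip.state();print(s['tool_pos'],s['contact_force'])
p=manip.camera_params('scene')
c=np.array(p['camera_matrix'])@(np.array(p['extrinsics'])@[*s['tool_pos'],1])[:3];print(c[:2]/c[2])
b=manip.grab_frame('scene')[115:175,320:395,::-1]
w=manip.grab_frame('wrist')[180:330,205:355,::-1]
o=np.zeros((400,800,3),np.uint8)
o[:320,:400]=cv2.resize(b,(400,320));o[:,400:]=cv2.resize(w,(400,400))
cv2.imwrite('pics/w6.png',np.clip(o.astype(float)*1.8,0,255).astype(np.uint8))
"
```

```text
[ 0.48564422  0.1305669  -0.01928227] [-0.22958884 -0.13145993  0.12966306]
[347.85744785 162.61766469]
```

View pics/w6.png

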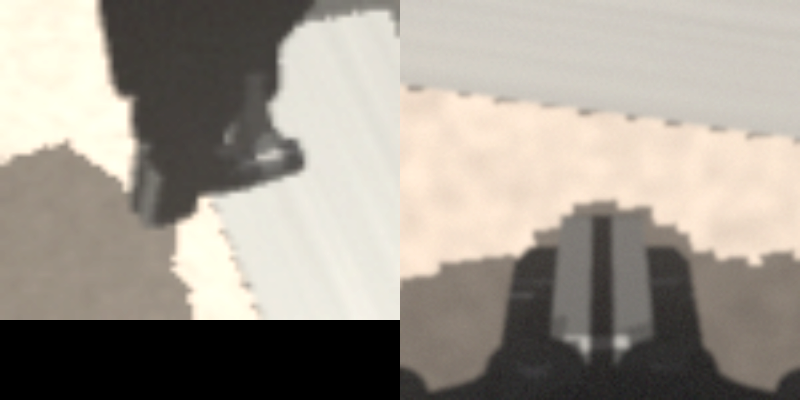

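The gap between tip and shadow has shrunk from about 7.5 to 4 px over 9 mm of descent, so the bench should be about 10 mm lower, at a reported z of -0.029. I'll go 5 mm down as the sweeping height and check the force.

Request:
send_rows:
  increments:
    - {"claw": 1,"dx": 0,"dy": 0,"dz": 0.003,"yaw": 0}
    - {"claw": 1,"dx": 0,"dy": 0,"dz": 0.005,"yaw": 0}
    - {"claw": 1,"dx": 0,"dy": 0,"dz": 0.005,"yaw": 0}

```text
time: 8.32
tool_pos: [0.4856, 0.1306, -0.0219]
tool_rot: [-0.0, 0.755, 0.656, -0.0]
contact_force: [-1.1, 0.1, 0.8]
gripper_width: 0.002
grasp_force: 0.0
```

Request:
send_rows:
  increments:
    - {"claw": 1,"dx": 0,"dy": 0,"dz": 0.003,"yaw": 0}
    - {"claw": 1,"dx": 0,"dy": 0,"dz": 0.005,"yaw": 0}
    - {"claw": 1,"dx": 0,"dy": 0,"dz": 0.005,"yaw": 0}

```text
time: 8.7
tool_pos: [0.4856, 0.1306, -0.0243]
tool_rot: [-0.0, 0.755, 0.656, -0.0]
contact_force: [-0.5, -0.0, 0.4]
gripper_width: -0.002
grasp_force: 0.0
```

Request:
send_rows:
  increments:
    - {"claw": 1,"dx": 0,"dy": 0,"dz": 0.002,"yaw": 0}
    - {"claw": 1,"dx": 0,"dy": 0,"dz": 0.002,"yaw": 0}

```text
time: 8.95
tool_pos: [0.4857, 0.1306, -0.0253]
tool_rot: [-0.0, 0.755, 0.656, -0.0]
contact_force: [-0.5, 0.0, 0.3]
gripper_width: -0.001
grasp_force: 0.0
```

```bash
cat >> h.py <<'E'
def gap():  # tip/shadow rows in the wrist centre columns
    im=cv2.cvtColor(manip.grab_frame('wrist'),cv2.COLOR_RGB2GRAY)
    for r in range(235,275): print(r,im[r,268:276].mean().round(),end='; ')
    print()
E
python3 -c "
from h import *
gap()"
```

```text
235 130.0; 236 130.0; 237 130.0; 238 130.0; 239 129.0; 240 129.0; 241 129.0; 242 129.0; 243 130.0; 244 130.0; 245 130.0; 246 131.0; 247 131.0; 248 130.0; 249 129.0; 250 128.0; 251 128.0; 252 128.0; 253 128.0; 254 129.0; 255 130.0; 256 130.0; 257 131.0; 258 131.0; 259 126.0; 260 108.0; 261 84.0; 262 70.0; 263 68.0; 264 68.0; 265 69.0; 266 68.0; 267 69.0; 268 68.0; 269 68.0; 270 68.0; 271 68.0; 272 68.0; 273 68.0; 274 67.0;
```

With the shadow gone, the tip is within a few mm of the bench, so the reported z reads about 28 mm low. I'll sweep at a reported z of -0.025. Lift, go back behind cap B, descend and push.

Request:
send_rows:
  increments:
    - {"claw": 1,"dx": 0,"dy": 0,"dz": -0.12,"yaw": 0}
    - {"claw": 1,"dx": 0,"dy": 0,"dz": -0.12,"yaw": 0}
    - {"claw": 1,"dx": -0.14,"dy": 0,"dz": -0.12,"yaw": 0}
    - {"claw": 1,"dx": -0.284,"dy": 0,"dz": -0.12,"yaw": 0}
    - {"claw": 1,"dx": -0.284,"dy": 0,"dz": -0.12,"yaw": 0}
    - {"claw": 1,"dx": -0.284,"dy": 0,"dz": -0.06,"yaw": 0}
    - {"claw": 1,"dx": -0.284,"dy": 0,"dz": 0,"yaw": 0}
    - {"claw": 1,"dx": -0.284,"dy": 0,"dz": 0,"yaw": 0}
    - {"claw": 1,"dx": -0.27,"dy": 0,"dz": 0,"yaw": 0}
    - {"claw": 1,"dx": -0.26,"dy": 0,"dz": 0,"yaw": 0}
    - {"claw": 1,"dx": -0.25,"dy": 0,"dz": 0,"yaw": 0}
    - {"claw": 1,"dx": -0.235,"dy": 0,"dz": 0,"yaw": 0}
    - {"claw": 1,"dx": -0.22,"dy": 0,"dz": 0,"yaw": 0}
    - {"claw": 1,"dx": -0.2,"dy": 0,"dz": 0,"yaw": 0}
    - {"claw": 1,"dx": -0.18,"dy": 0,"dz": 0,"yaw": 0}
    - {"claw": 1,"dx": -0.16,"dy": 0,"dz": 0,"yaw": 0}
    - {"claw": 1,"dx": -0.14,"dy": 0,"dz": 0,"yaw": 0}
    - {"claw": 1,"dx": -0.12,"dy": 0,"dz": 0,"yaw": 0}
    - {"claw": 1,"dx": -0.12,"dy": 0,"dz": 0,"yaw": 0}

```text
time: 11.38
tool_pos: [0.4774, 0.0718, -0.0252]
tool_rot: [-0.0, 0.754, 0.656, -0.0]
contact_force: [-0.2, -0.5, 0.8]
gripper_width: 0.001
grasp_force: 0.0
```

```bash
cat >> h.py <<'E'
def report():
    s=manip.state();print(s['time'].__round__(2),np.round(s['tool_pos'],4),np.round(s['contact_force'],1))
    for n in ['top','scene','wrist']:
        im=manip.grab_frame(n)
        if n=='wrist':
            from scipy.spatial.transform import Rotation as R
            q=s['tool_rot'];W=np.eye(4);W[:3,:3]=R.from_quat([q[1],q[2],q[3],q[0]]).as_matrix();W[:3,3]=s['tool_pos']+np.array([0,0,.028])
            p=manip.camera_params(n);p=dict(camera_matrix=p['camera_matrix'],extrinsics=np.linalg.inv(W@p['tool_from_camera']))
        else: p=manip.camera_params(n)
        h=cv2.cvtColor(im,cv2.COLOR_RGB2HSV);m=cv2.inRange(h,(105,120,30),(130,255,255))
        k,_,st,ce=cv2.connectedComponentsWithStats(m)
        for i in range(1,k):
            w=ray(n,*ce[i],.012,p)
            if st[i,4]>40 and w[0]<.68 and w[1]>-.25:
                d=w-[.527,.196];print(n,ce[i].round(1),st[i,:5][2:],w.round(4),'tray',(d@[.31,.95]).round(3),(d@[-.95,.31]).round(3))
E
python3 -c "
from h import *
report()"
```

```text
11.38 [ 0.4774  0.0718 -0.0252] [-0.2 -0.5  0.8]
top [290.6 191.5] [ 16  16 185] [ 0.611  -0.0898] tray -0.245 -0.168
top [322.5 274.4] [ 16  16 198] [ 0.4349 -0.1589] tray -0.366 -0.023
scene [211.8 192.5] [ 17  16 208] [ 0.4366 -0.1584] tray -0.365 -0.024
scene [289.3 246.2] [ 18  15 212] [ 0.6115 -0.0888] tray -0.244 -0.169
wrist [282.  222.8] [  85   84 5272] [0.4787 0.0905] tray -0.115 0.013
```

Cap B is moving, now about 19 mm ahead of the TCP and centred at wrist pixel (282,223). I'll finish the push.

Request:
send_rows:
  increments:
    - {"claw": 1,"dx": 0.01,"dy": 0,"dz": 0,"yaw": 0}
    - {"claw": 1,"dx": 0.025,"dy": 0,"dz": 0,"yaw": 0}
    - {"claw": 1,"dx": 0.04,"dy": 0,"dz": 0,"yaw": 0}
    - {"claw": 1,"dx": 0.06,"dy": 0,"dz": 0,"yaw": 0}
    - {"claw": 1,"dx": 0.08,"dy": 0,"dz": 0,"yaw": 0}
    - {"claw": 1,"dx": 0.1,"dy": 0,"dz": 0,"yaw": 0}
    - {"claw": 1,"dx": 0.12,"dy": 0,"dz": 0,"yaw": 0}
    - {"claw": 1,"dx": 0.14,"dy": 0,"dz": 0,"yaw": 0}
    - {"claw": 1,"dx": 0.16,"dy": 0,"dz": 0,"yaw": 0}
    - {"claw": 1,"dx": 0.18,"dy": 0,"dz": 0,"yaw": 0}
    - {"claw": 1,"dx": 0.2,"dy": 0,"dz": 0,"yaw": 0}
    - {"claw": 1,"dx": 0.22,"dy": 0,"dz": 0,"yaw": 0}
    - {"claw": 1,"dx": 0.235,"dy": 0,"dz": 0,"yaw": 0}
    - {"claw": 1,"dx": 0.245,"dy": 0,"dz": 0,"yaw": 0}
    - {"claw": 1,"dx": 0.25,"dy": 0,"dz": 0,"yaw": 0}
    - {"claw": 1,"dx": 0.25,"dy": 0,"dz": 0,"yaw": 0}

```text
time: 13.52
tool_pos: [0.4948, 0.195, -0.0252]
tool_rot: [-0.0, 0.755, 0.656, -0.0]
contact_force: [-1.1, 0.5, -0.1]
gripper_width: -0.0
grasp_force: 0.0
```

Request:
send_rows:
  increments:
    - {"claw": 1,"dx": -0.02,"dy": 0,"dz": 0,"yaw": 0}
    - {"claw": 1,"dx": -0.04,"dy": 0,"dz": -0.12,"yaw": 0}
    - {"claw": 1,"dx": -0.04,"dy": 0,"dz": -0.25,"yaw": 0}
    - {"claw": 1,"dx": -0.04,"dy": 0,"dz": -0.25,"yaw": 0}
    - {"claw": 1,"dx": -0.04,"dy": 0,"dz": -0.25,"yaw": 0}

```text
time: 14.15
tool_pos: [0.492, 0.1746, 0.0999]
tool_rot: [0.0, 0.755, 0.656, 0.0]
contact_force: [-0.4, 0.8, -0.9]
gripper_width: 0.001
grasp_force: 0.0
```

```bash
python3 -c "
from h import *
report()
t=np.radians(87)
plan(.435-.044*np.cos(t),-.159-.044*np.sin(t),-.025,87)"
```

```text
14.15 [0.492  0.1746 0.0999] [-0.4  0.8 -0.9]
top [290.6 191.5] [ 16  16 183] [ 0.611  -0.0898] tray -0.245 -0.168
top [322.4 274.4] [ 16  16 196] [ 0.4349 -0.1587] tray -0.366 -0.022
scene [389.9 140.7] [ 16  12 148] [0.499  0.2223] tray 0.016 0.035
scene [211.8 192.4] [ 17  16 202] [ 0.4361 -0.1583] tray -0.365 -0.024
scene [289.3 246.2] [ 18  15 212] [ 0.6115 -0.0888] tray -0.244 -0.169
wrist [283.5 134.7] [  46   48 1716] [0.4985 0.219 ] tray 0.013 0.034
14.3 pos [0.4904 0.1746 0.0975] ang 81.97 F [0.4 1.1 0.2] dxyz [-0.7635 -0.0079  0.2461] yaw -0.0586
```

Cap B lies inside the tray at tray coordinates (0.013, 0.034). Cap C is next.

Request:
send_rows:
  increments:
    - {"claw": 1,"dx": -0.38,"dy": -0.004,"dz": 0,"yaw": -0.03}
    - {"claw": 1,"dx": -0.38,"dy": -0.004,"dz": 0,"yaw": -0.03}
    - {"claw": 1,"dx": -0.38,"dy": -0.004,"dz": 0,"yaw": -0.03}
    - {"claw": 1,"dx": -0.764,"dy": -0.007,"dz": 0,"yaw": -0.058}
    - {"claw": 1,"dx": -0.764,"dy": -0.007,"dz": 0,"yaw": -0.058}
    - {"claw": 1,"dx": -0.764,"dy": -0.007,"dz": 0,"yaw": -0.058}
    - {"claw": 1,"dx": -0.764,"dy": -0.007,"dz": 0,"yaw": -0.058}
    - {"claw": 1,"dx": -0.764,"dy": -0.007,"dz": 0,"yaw": -0.058}
    - {"claw": 1,"dx": -0.764,"dy": -0.007,"dz": 0.1,"yaw": -0.058}
    - {"claw": 1,"dx": -0.764,"dy": -0.007,"dz": 0.2,"yaw": -0.058}
    - {"claw": 1,"dx": -0.764,"dy": -0.007,"dz": 0.249,"yaw": -0.058}
    - {"claw": 1,"dx": -0.764,"dy": -0.007,"dz": 0.249,"yaw": -0.058}

```text
time: 15.8
tool_pos: [0.4352, -0.2001, -0.0257]
tool_rot: [-0.001, 0.724, 0.689, -0.0]
contact_force: [0.2, 1.1, 0.2]
gripper_width: 0.002
grasp_force: 0.0
```

```bash
python3 -c "
from h import *
report()
plan(.435,-.159,-.025,87)"
```

```text
15.8 [ 0.4352 -0.2001 -0.0257] [0.2 1.1 0.2]
top [290.6 191.5] [ 16  16 186] [ 0.6109 -0.0899] tray -0.246 -0.168
top [143.5 242. ] [ 16  15 191] [0.4988 0.2214] tray 0.015 0.035
top [321.3 274.2] [ 13  16 165] [ 0.4353 -0.1564] tray -0.363 -0.022
scene [390.1 140.6] [ 15  12 144] [0.499  0.2227] tray 0.017 0.035
scene [212.  192.9] [ 17  17 219] [ 0.4376 -0.1585] tray -0.365 -0.025
scene [289.2 246.2] [ 18  15 208] [ 0.6114 -0.0888] tray -0.244 -0.168
wrist [275.1 191.2] [  87   86 5666] [ 0.4322 -0.1651] tray -0.372 -0.022
15.95 pos [ 0.4353 -0.2008 -0.0252] ang 87.11 F [ 0.1 -0.  -0.4] dxyz [ 0.0834 -0.0047 -0.0004] yaw 0.0013
```

Request:
send_rows:
  increments:
    - {"claw": 1,"dx": 0.01,"dy": 0,"dz": 0,"yaw": 0}
    - {"claw": 1,"dx": 0.02,"dy": 0,"dz": 0,"yaw": 0}
    - {"claw": 1,"dx": 0.03,"dy": 0,"dz": 0,"yaw": 0}
    - {"claw": 1,"dx": 0.04,"dy": 0,"dz": 0,"yaw": 0}
    - {"claw": 1,"dx": 0.055,"dy": 0,"dz": 0,"yaw": 0}
    - {"claw": 1,"dx": 0.075,"dy": 0,"dz": 0,"yaw": 0}
    - {"claw": 1,"dx": 0.095,"dy": 0,"dz": 0,"yaw": 0}
    - {"claw": 1,"dx": 0.115,"dy": 0,"dz": 0,"yaw": 0}
    - {"claw": 1,"dx": 0.135,"dy": 0,"dz": 0,"yaw": 0}
    - {"claw": 1,"dx": 0.155,"dy": 0,"dz": 0,"yaw": 0}
    - {"claw": 1,"dx": 0.175,"dy": 0,"dz": 0,"yaw": 0}
    - {"claw": 1,"dx": 0.195,"dy": 0,"dz": 0,"yaw": 0}
    - {"claw": 1,"dx": 0.215,"dy": 0,"dz": 0,"yaw": 0}
    - {"claw": 1,"dx": 0.235,"dy": 0,"dz": 0,"yaw": 0}
    - {"claw": 1,"dx": 0.255,"dy": 0,"dz": 0,"yaw": 0}
    - {"claw": 1,"dx": 0.275,"dy": 0,"dz": 0,"yaw": 0}
    - {"claw": 1,"dx": 0.295,"dy": 0,"dz": 0,"yaw": 0}
    - {"claw": 1,"dx": 0.315,"dy": 0,"dz": 0,"yaw": 0}
    - {"claw": 1,"dx": 0.33,"dy": 0,"dz": 0,"yaw": 0}
    - {"claw": 1,"dx": 0.34,"dy": 0,"dz": 0,"yaw": 0}

```text
time: 18.45
tool_pos: [0.4442, -0.0324, -0.0247]
tool_rot: [-0.0, 0.725, 0.688, -0.0]
contact_force: [-0.7, 0.1, 0.1]
gripper_width: 0.003
grasp_force: 0.0
```

```bash
python3 -c "
from h import *
report()
plan(.435,-.159,-.025,87)"
```

```text
18.45 [ 0.4442 -0.0324 -0.0247] [-0.7  0.1  0.1]
top [290.7 191.4] [ 16  16 188] [ 0.611  -0.0899] tray -0.246 -0.168
top [143.4 242. ] [ 16  15 189] [0.4988 0.2216] tray 0.016 0.035
scene [390.1 140.6] [ 15  12 144] [0.499  0.2227] tray 0.017 0.035
scene [289.3 246.2] [ 18  15 212] [ 0.6115 -0.0888] tray -0.244 -0.169
wrist [275.1 224.9] [  85   83 5249] [ 0.4404 -0.0145] tray -0.227 0.017
18.6 pos [ 0.4443 -0.0327 -0.0247] ang 86.99 F [-0.4 -0.5  0.1] dxyz [-0.2532 -0.0052  0.0006] yaw -0.0002
```

Request:
send_rows:
  increments:
    - {"claw": 1,"dx": 0.01,"dy": 0,"dz": 0,"yaw": 0}
    - {"claw": 1,"dx": 0.03,"dy": 0,"dz": 0,"yaw": 0}
    - {"claw": 1,"dx": 0.05,"dy": 0,"dz": 0,"yaw": 0}
    - {"claw": 1,"dx": 0.07,"dy": 0,"dz": 0,"yaw": 0}
    - {"claw": 1,"dx": 0.09,"dy": 0,"dz": 0,"yaw": 0}
    - {"claw": 1,"dx": 0.11,"dy": 0,"dz": 0,"yaw": 0}
    - {"claw": 1,"dx": 0.13,"dy": 0,"dz": 0,"yaw": 0}
    - {"claw": 1,"dx": 0.15,"dy": 0,"dz": 0,"yaw": 0}
    - {"claw": 1,"dx": 0.17,"dy": 0,"dz": 0,"yaw": 0}
    - {"claw": 1,"dx": 0.19,"dy": 0,"dz": 0,"yaw": 0}
    - {"claw": 1,"dx": 0.21,"dy": 0,"dz": 0,"yaw": 0}
    - {"claw": 1,"dx": 0.23,"dy": 0,"dz": 0,"yaw": 0}
    - {"claw": 1,"dx": 0.25,"dy": 0,"dz": 0,"yaw": 0}
    - {"claw": 1,"dx": 0.27,"dy": 0,"dz": 0,"yaw": 0}
    - {"claw": 1,"dx": 0.29,"dy": 0,"dz": 0,"yaw": 0}
    - {"claw": 1,"dx": 0.31,"dy": 0,"dz": 0,"yaw": 0}
    - {"claw": 1,"dx": 0.325,"dy": 0,"dz": 0,"yaw": 0}
    - {"claw": 1,"dx": 0.335,"dy": 0,"dz": 0,"yaw": 0}
    - {"claw": 1,"dx": 0.34,"dy": 0,"dz": 0,"yaw": 0}

```text
time: 20.98
tool_pos: [0.4532, 0.1371, -0.0247]
tool_rot: [0.0, 0.726, 0.688, -0.0]
contact_force: [-0.6, -1.6, 0.7]
gripper_width: 0.0
grasp_force: 0.1
```

```bash
python3 -c "
from h import *
report()"
```

```text
20.98 [ 0.4532  0.1371 -0.0247] [-0.6 -1.6  0.7]
top [290.7 191.4] [ 16  16 183] [ 0.611  -0.0899] tray -0.246 -0.168
top [143.3 239.8] [ 16  11 133] [0.5034 0.2219] tray 0.017 0.03
scene [389.9 140.7] [ 16  12 148] [0.499  0.2223] tray 0.016 0.035
scene [289.3 246.2] [ 18  15 211] [ 0.6115 -0.0887] tray -0.244 -0.169
wrist [399.   65.8] [ 102  107 8003] [0.5056 0.2239] tray 0.02 0.029
wrist [274.8 224.3] [  84   85 5385] [0.4493 0.1552] tray -0.063 0.061
```

Request:
send_rows:
  increments:
    - {"claw": 1,"dx": 0.01,"dy": 0,"dz": 0,"yaw": 0}
    - {"claw": 1,"dx": 0.03,"dy": 0,"dz": 0,"yaw": 0}
    - {"claw": 1,"dx": 0.05,"dy": 0,"dz": 0,"yaw": 0}
    - {"claw": 1,"dx": 0.07,"dy": 0,"dz": 0,"yaw": 0}
    - {"claw": 1,"dx": 0.09,"dy": 0,"dz": 0,"yaw": 0}
    - {"claw": 1,"dx": 0.11,"dy": 0,"dz": 0,"yaw": 0}
    - {"claw": 1,"dx": 0.122,"dy": 0,"dz": 0,"yaw": 0}
    - {"claw": 1,"dx": 0.13,"dy": 0,"dz": 0,"yaw": 0}
    - {"claw": 1,"dx": 0.13,"dy": 0,"dz": 0,"yaw": 0}
    - {"claw": 1,"dx": 0.11,"dy": 0,"dz": 0,"yaw": 0}
    - {"claw": 1,"dx": 0.09,"dy": 0,"dz": 0,"yaw": 0}
    - {"claw": 1,"dx": 0.09,"dy": 0,"dz": -0.125,"yaw": 0}
    - {"claw": 1,"dx": 0.09,"dy": 0,"dz": -0.25,"yaw": 0}
    - {"claw": 1,"dx": 0.09,"dy": 0,"dz": -0.25,"yaw": 0}
    - {"claw": 1,"dx": 0.09,"dy": 0,"dz": -0.25,"yaw": 0}

```text
time: 23.0
tool_pos: [0.4555, 0.1811, 0.1001]
tool_rot: [0.0, 0.726, 0.688, 0.0]
contact_force: [-0.1, 0.3, -0.6]
gripper_width: -0.003
grasp_force: 0.0
```

```bash
python3 -c "
from h import *
report()
t=np.radians(102)
plan(.611-.044*np.cos(t),-.089-.044*np.sin(t),-.025,102)"
```

```text
23.0 [0.4555 0.1811 0.1001] [-0.1  0.3 -0.6]
top [290.6 191.5] [ 16  16 185] [ 0.611  -0.0898] tray -0.246 -0.168
top [147.4 240.9] [ 9 14 79] [0.5012 0.2132] tray 0.008 0.03
scene [380.4 125.8] [ 16  12 138] [0.4556 0.2298] tray 0.01 0.078
scene [390.  140.7] [ 16  12 147] [0.499  0.2224] tray 0.016 0.035
scene [289.3 246.2] [ 18  15 212] [ 0.6115 -0.0888] tray -0.244 -0.169
wrist [279.5 134.3] [  47   48 1718] [0.4549 0.2266] tray 0.007 0.078
wrist [340.3 141.5] [  47   48 1731] [0.5029 0.2183] tray 0.014 0.03
23.15 pos [0.4541 0.1812 0.0981] ang 86.94 F [ 0.   0.4 -0.2] dxyz [-0.6075  0.3659  0.2454] yaw -0.1752
```

Caps B and C are both in. Next is cap A.

Request:
send_rows:
  increments:
    - {"claw": 1,"dx": -0.3,"dy": 0.183,"dz": 0,"yaw": -0.09}
    - {"claw": 1,"dx": -0.3,"dy": 0.183,"dz": 0,"yaw": -0.09}
    - {"claw": 1,"dx": -0.3,"dy": 0.183,"dz": 0,"yaw": -0.09}
    - {"claw": 1,"dx": -0.608,"dy": 0.366,"dz": 0,"yaw": -0.175}
    - {"claw": 1,"dx": -0.608,"dy": 0.366,"dz": 0,"yaw": -0.175}
    - {"claw": 1,"dx": -0.608,"dy": 0.366,"dz": 0,"yaw": -0.175}
    - {"claw": 1,"dx": -0.608,"dy": 0.366,"dz": 0,"yaw": -0.175}
    - {"claw": 1,"dx": -0.608,"dy": 0.366,"dz": 0,"yaw": -0.175}
    - {"claw": 1,"dx": -0.608,"dy": 0.366,"dz": 0.1,"yaw": -0.175}
    - {"claw": 1,"dx": -0.608,"dy": 0.366,"dz": 0.2,"yaw": -0.175}
    - {"claw": 1,"dx": -0.608,"dy": 0.366,"dz": 0.248,"yaw": -0.175}
    - {"claw": 1,"dx": -0.608,"dy": 0.366,"dz": 0.248,"yaw": -0.175}

```text
time: 24.65
tool_pos: [0.6212, -0.1294, -0.0248]
tool_rot: [-0.001, 0.628, 0.778, -0.0]
contact_force: [1.1, -1.1, 0.2]
gripper_width: -0.004
grasp_force: 0.0
```

```bash
python3 -c "
from h import *
report()
plan(.611,-.089,-.025,102)"
```

```text
24.65 [ 0.6212 -0.1294 -0.0248] [ 1.1 -1.1  0.2]
top [292.  191.1] [ 14  15 147] [ 0.6118 -0.0928] tray -0.248 -0.17
top [143.4 242. ] [ 16  15 190] [0.4988 0.2215] tray 0.015 0.035
top [139.1 262.6] [ 16  16 193] [0.4553 0.2288] tray 0.009 0.078
scene [380.5 125.8] [ 16  12 135] [0.4557 0.2299] tray 0.01 0.078
scene [390.  140.6] [ 16  12 145] [0.4989 0.2226] tray 0.017 0.035
scene [295.4 246. ] [ 6 12 47] [ 0.6166 -0.0789] tray -0.233 -0.17
wrist [279.6 191.4] [  87   86 5572] [ 0.6111 -0.0957] tray -0.251 -0.17
24.8 pos [ 0.6216 -0.13   -0.024 ] ang 102.09 F [-0.4  1.   0.2] dxyz [ 0.0846 -0.0035  0.002 ] yaw 0.0011
```

Request:
send_rows:
  increments:
    - {"claw": 1,"dx": 0.01,"dy": 0,"dz": 0,"yaw": 0}
    - {"claw": 1,"dx": 0.02,"dy": 0,"dz": 0,"yaw": 0}
    - {"claw": 1,"dx": 0.03,"dy": 0,"dz": 0,"yaw": 0}
    - {"claw": 1,"dx": 0.04,"dy": 0,"dz": 0,"yaw": 0}
    - {"claw": 1,"dx": 0.055,"dy": 0,"dz": 0,"yaw": 0}
    - {"claw": 1,"dx": 0.075,"dy": 0,"dz": 0,"yaw": 0}
    - {"claw": 1,"dx": 0.095,"dy": 0,"dz": 0,"yaw": 0}
    - {"claw": 1,"dx": 0.115,"dy": 0,"dz": 0,"yaw": 0}
    - {"claw": 1,"dx": 0.135,"dy": 0,"dz": 0,"yaw": 0}
    - {"claw": 1,"dx": 0.155,"dy": 0,"dz": 0,"yaw": 0}
    - {"claw": 1,"dx": 0.175,"dy": 0,"dz": 0,"yaw": 0}
    - {"claw": 1,"dx": 0.195,"dy": 0,"dz": 0,"yaw": 0}
    - {"claw": 1,"dx": 0.215,"dy": 0,"dz": 0,"yaw": 0}
    - {"claw": 1,"dx": 0.235,"dy": 0,"dz": 0,"yaw": 0}
    - {"claw": 1,"dx": 0.255,"dy": 0,"dz": 0,"yaw": 0}
    - {"claw": 1,"dx": 0.275,"dy": 0,"dz": 0,"yaw": 0}
    - {"claw": 1,"dx": 0.295,"dy": 0,"dz": 0,"yaw": 0}
    - {"claw": 1,"dx": 0.315,"dy": 0,"dz": 0,"yaw": 0}
    - {"claw": 1,"dx": 0.33,"dy": 0,"dz": 0,"yaw": 0}
    - {"claw": 1,"dx": 0.34,"dy": 0,"dz": 0,"yaw": 0}

```text
time: 27.3
tool_pos: [0.5868, 0.0353, -0.0237]
tool_rot: [-0.0, 0.629, 0.777, -0.0]
contact_force: [0.7, 0.3, -0.2]
gripper_width: -0.002
grasp_force: 0.0
```

```bash
python3 -c "
from h import *
report()"
```

```text
27.3 [ 0.5868  0.0353 -0.0237] [ 0.7  0.3 -0.2]
top [143.5 242. ] [ 16  15 193] [0.4989 0.2213] tray 0.015 0.035
top [139.3 262.5] [ 16  16 201] [0.4555 0.2284] tray 0.009 0.078
scene [384.6 128.5] [ 7 10 48] [0.466  0.2331] tray 0.016 0.069
scene [389.7 140.9] [ 16  13 157] [0.4992 0.2216] tray 0.016 0.034
wrist [278.6 224. ] [  84   84 5170] [0.5798 0.0525] tray -0.12 -0.095
```

Request:
send_rows:
  increments:
    - {"claw": 1,"dx": 0.01,"dy": 0,"dz": 0,"yaw": 0}
    - {"claw": 1,"dx": 0.03,"dy": 0,"dz": 0,"yaw": 0}
    - {"claw": 1,"dx": 0.05,"dy": 0,"dz": 0,"yaw": 0}
    - {"claw": 1,"dx": 0.07,"dy": 0,"dz": 0,"yaw": 0}
    - {"claw": 1,"dx": 0.09,"dy": 0,"dz": 0,"yaw": 0}
    - {"claw": 1,"dx": 0.11,"dy": 0,"dz": 0,"yaw": 0}
    - {"claw": 1,"dx": 0.13,"dy": 0,"dz": 0,"yaw": 0}
    - {"claw": 1,"dx": 0.15,"dy": 0,"dz": 0,"yaw": 0}
    - {"claw": 1,"dx": 0.17,"dy": 0,"dz": 0,"yaw": 0}
    - {"claw": 1,"dx": 0.19,"dy": 0,"dz": 0,"yaw": 0}
    - {"claw": 1,"dx": 0.21,"dy": 0,"dz": 0,"yaw": 0}
    - {"claw": 1,"dx": 0.225,"dy": 0,"dz": 0,"yaw": 0}
    - {"claw": 1,"dx": 0.24,"dy": 0,"dz": 0,"yaw": 0}
    - {"claw": 1,"dx": 0.25,"dy": 0,"dz": 0,"yaw": 0}
    - {"claw": 1,"dx": 0.25,"dy": 0,"dz": 0,"yaw": 0}

```text
time: 29.32
tool_pos: [0.5608, 0.1574, -0.0237]
tool_rot: [-0.0, 0.629, 0.777, -0.0]
contact_force: [0.1, 0.9, -0.2]
gripper_width: 0.001
grasp_force: 0.0
```

Request:
send_rows:
  increments:
    - {"claw": 1,"dx": -0.02,"dy": 0,"dz": 0,"yaw": 0}
    - {"claw": 1,"dx": -0.04,"dy": 0,"dz": 0,"yaw": 0}
    - {"claw": 1,"dx": -0.04,"dy": 0,"dz": -0.125,"yaw": 0}
    - {"claw": 1,"dx": -0.04,"dy": 0,"dz": -0.25,"yaw": 0}
    - {"claw": 1,"dx": -0.04,"dy": 0,"dz": -0.36,"yaw": 0}
    - {"claw": 1,"dx": -0.2,"dy": 0,"dz": -0.36,"yaw": 0}
    - {"claw": 1,"dx": -0.4,"dy": 0,"dz": -0.36,"yaw": 0}
    - {"claw": 1,"dx": -0.6,"dy": 0,"dz": -0.36,"yaw": 0}
    - {"claw": 1,"dx": -0.6,"dy": 0,"dz": -0.36,"yaw": 0}
    - {"claw": 1,"dx": -0.6,"dy": 0,"dz": -0.36,"yaw": 0}
    - {"claw": 1,"dx": -0.6,"dy": 0,"dz": -0.36,"yaw": 0}

```text
time: 30.7
tool_pos: [0.6231, -0.1394, 0.1561]
tool_rot: [-0.0, 0.631, 0.776, -0.0]
contact_force: [-0.2, 0.1, 0.8]
gripper_width: -0.002
grasp_force: 0.0
```

```bash
python3 -c "
from h import *
report()
im=manip.grab_frame('scene')[80:330,80:460,::-1];t=manip.grab_frame('top')[140:310,90:280,::-1]
o=np.zeros((600,800,3),np.uint8);o[:250,:380]=im;o[:510,380:]=0
t=cv2.resize(t,(400,358));o[:358,400:]=t;cv2.imwrite('pics/w7.png',o)"
```

```text
30.7 [ 0.6231 -0.1394  0.1561] [-0.2  0.1  0.8]
top [162.2 216.7] [ 15  16 186] [0.5531 0.1836] tray -0.004 -0.029
top [143.5 242. ] [ 16  15 191] [0.4988 0.2214] tray 0.015 0.035
top [139.2 262.6] [ 16  16 196] [0.4554 0.2287] tray 0.009 0.078
scene [380.5 125.8] [ 16  12 135] [0.4557 0.2299] tray 0.01 0.078
scene [390.  140.6] [ 16  12 145] [0.4989 0.2226] tray 0.017 0.035
scene [391.4 165.6] [ 16  12 157] [0.5535 0.1849] tray -0.002 -0.029
```

View pics/w7.png

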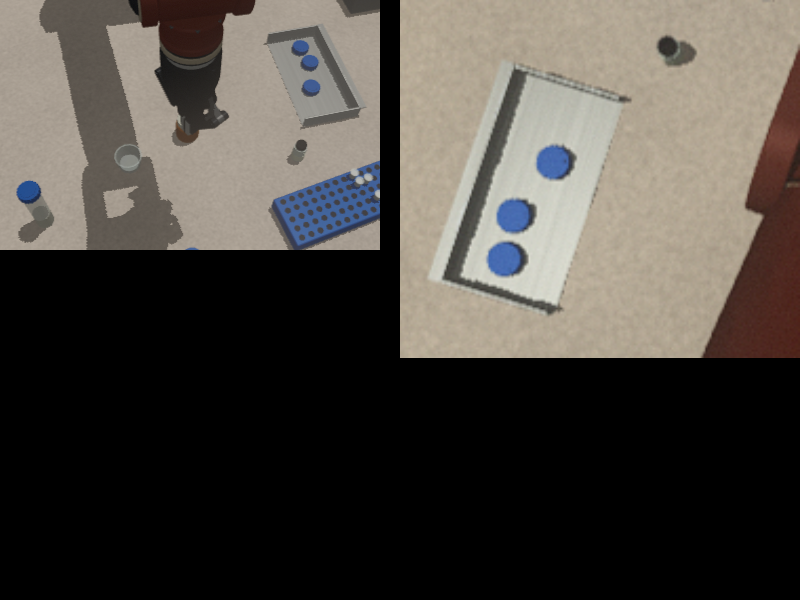

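All three blue caps lie inside the tray, at top-crop (553,162), (513,215) and (505,259), well clear of the mouth and walls. The beaker, capped tube and vial stand where they did. The jar is standing too, partly hidden by the arm, which is clear and raised.

```bash
python3 -c "
from plant import manip
print(manip.job_done())"
```

```text
the job is handed in; nothing more can be done
None
```

All three blue caps are inside the catch tray and the job is handed in at about 31 s of the 72 s allowed; in the last pictures the bystanders stand where they were (the jar was partly hidden by the arm), and the first sweep passed over its cap because the reported tool height reads about 28 mm low.

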